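Divide the treat jar, lid it, and lift off the dust cover alone

TASK

Slide the plywood divider down into the slot inside the glass treat jar until it stands fully home on the jar's floor. Then take the nested lid pair by the inner lid's stem, lower both lids together onto the jar without dropping them so that the inner lid sits flat on the rim, and lift the dust cover alone by its collar, leaving the inner lid seated. Finish while holding the dust cover level over the jar, about 10 cm above where it lay and clear of the stem, with everything else on the shelf left where it is.

Things in the scene. Friction and masses are not known exactly. Their poses are not given: they have to be found in the camera images.
- jar_rim (a point): Centre of the mouth of the open round glass jar at rim height, 120 mm above the shelf; z up. Jar 124 mm wide outside, 116 inside, inner floor 94 mm below the rim. It stands fast on a locked wooden turntable (200 mm wide, 20 high); neither moves. The slot in the jar runs along this x axis.
- slot (a point): On the jar's inner floor, midway along the slot, below jar_rim, same axes. At each end of the slot (x axis, across the jar's middle) two upright wooden rails reach 12 mm in from the glass and stand 8 mm apart; over their top 12 mm they flare to about 17 mm, ending about 11 mm below the jar's rim.
- divider_center (a point): Centre of the divider: plywood panel 106 mm wide (x), 6 thick (y), 82 high (z up), about 45 g, both faces and ends alike. Starts upright in the 24 mm deep slot of a fixed dark wooden rack (130 x 45 x 30 mm high), lower edge 6 mm above the shelf. Fully home it stands on the jar's floor: this point 53 mm, its upper edge 12 mm, below the rim.
- stem_grip (a point): Point on the axis of the inner lid's upright round wooden stem, 9 mm below the stem's top, 23 mm above the top of the dust cover's collar while nested. z up the stem; yaw has no meaning. Starts 65 mm above the shelf; 57 mm above the jar's rim when the lid is seated.
- collar (a point): Centre, half-way up, of the dust cover's upright aluminium collar, a tube 36 mm wide outside, 24 inside, 23 high, through which the stem passes loosely. While nested this point is 34.5 mm below stem_grip and the stem's top stands 43.5 mm above it. z up; yaw has no meaning.
- inner_lid: Inner lid, about 200 g: cork plug 106 mm wide, 8 high, that enters the jar; above it a wooden disc 132 mm wide, 6 thick, that rests on the rim; above it the stem, 16 mm thick, 60 high. Starts on the shelf, plug down, dust cover nested on it. Origin: centre of the plug's underside, 65 mm below stem_grip.
- dust_cover: Outer lid, aluminium, about 150 g: plate 146 mm wide, 5 thick, its skirt 10 mm deep below, the collar on top. It lies loose on the inner lid's disc: lifting the stem brings both lids, lifting the collar brings the cover alone. Origin: centre of the skirt's lower edge, 26.5 mm below collar.
- bowl: Bystander, loose: terracotta feeding bowl, 120 mm wide, 45 high; origin at the centre of its underside.
- scoop: Bystander, loose: aluminium pellet scoop, 165 mm long; origin at the centre of its underside.
- tunnel: Bystander, loose: pale wooden tunnel piece, a tube 150 mm long and 100 high lying on two feet; origin at the centre of its underside.
- clipper: Bystander, loose: small white plastic nail clipper, 52 mm long, lying on the turntable beside the jar; origin at the centre of its underside.
- brush: Bystander, loose: small grooming brush, 170 mm long; origin at the centre of its underside.
- tub: Bystander, loose: closed little jar, 52 mm wide, 60 high; origin at the centre of its underside.
- chew: Bystander, loose: upright round chew stick, 28 mm wide, 90 high; origin at the centre of its underside.
Mind the look-alikes: they are no part of the job. Leave any turquoise look-alike of the dust_cover alone.

How it is judged:
On the way, in this order (a step that is already met when the one before it is completed fails the run):
1. the divider stands fully home in the jar's slot (x of divider_center in the frame of jar_rim between -0.008 and 0.008 m and y of divider_center in the frame of jar_rim between -0.003 and 0.003 m and z of divider_center in the frame of jar_rim between -0.056 and -0.05 m), for 0.2 s.
2. both lids, still nested, are seated on the jar (all of step 1 and z of stem_grip in the frame of jar_rim between 0.0545 and 0.0595 m and horizontal distance between stem_grip and jar_rim below 0.008 m and z of collar in the frame of stem_grip between -0.0375 and -0.0315 m), for 0.2 s.
At the end, for the whole second after the job is handed in: Divider home in the slot (8 mm along, 3 across, 3 in height). Inner lid seated (2.5 mm height, 8 mm centring, 0.05 rad), still, touched by neither fingers nor cover. Fingers hold the cover still, 65 mm or more above its nested place, within 50 mm of the jar axis, tilt under 0.25 rad (all of step 1 and z of stem_grip in the frame of jar_rim between 0.0545 and 0.0595 m and horizontal distance between stem_grip and jar_rim below 0.008 m and angle between stem_grip's own z axis and vertical below 0.05 rad and linear speed of inner_lid below 0.02 m/s and z of collar in the frame of stem_grip above 0.0305 m and horizontal distance between collar and jar_rim below 0.05 m and angle between collar's own z axis and vertical below 0.25 rad and linear speed of dust_cover below 0.05 m/s and contact force between dust_cover and the fingers above 0.5 N and contact force between each of dust_cover, the fingers and inner_lid below 0.05 N); the arm keeps its last pose, push and grip.
It fails at once if the dust cover is parted from the inner lid (raised over 10 mm off it) while the inner lid is not seated on the jar (z of collar in the frame of stem_grip above -0.0245 m and not (z of stem_grip in the frame of jar_rim between 0.053 and 0.061 m and horizontal distance between stem_grip and jar_rim below 0.01 m)).
It fails at once if the lids are let go in the air (contact force between the fingers and inner_lid below 0.01 N and height (world z) of stem_grip above 0.085 m and not (z of stem_grip in the frame of jar_rim below 0.072 m and horizontal distance between stem_grip and jar_rim below 0.04 m)).
It fails at once if a bystander is moved by over 30 mm (distance of any of bowl, scoop, tunnel, clipper, brush, tub, chew from where it was at the start of the episode above 0.03 m).
It also fails if it takes over 64 s, if anything falls off the work surface, if the arm or the gripper's body presses on something with over 40 N, if the wrist force passes 120 N, or if a joint passes its speed limit or range.

ROBOT

A 7-joint arm with a two-finger parallel gripper is mounted at the origin on the work surface. World frame = base frame: x ahead of the robot, y to its left, z up, the work surface at z = 0. Lengths are in m, angles in rad, forces in N, time in s.
With the tool pointing down it reaches from about 0.4 to 0.925 m from the base axis. Payload 5.6 kg.
Tool frame: the origin (TCP) lies on the centre line of the jaws, within the pads' length; the fingertips stand 11 mm ahead of it and the grasp point (between the pads) lies 8 mm behind it; z points along the fingers, y is the line along which they close (so a half turn about z gives the same grasp; the last joint's range is limited). The gripper opens to 85 mm and grips with 20 to 120 N. Pads are 22 mm wide; open, the fingers measure 114 mm over their backs; the gripper's body (76 mm by 85 mm) begins 54 mm behind the grasp point. The pads swing forward as they close: fully open they stand 13 mm farther back than shut.
Start: joints at [-1.254, 0.468, -0.012, 1.603, 0.006, 1.071, -0.056], TCP at [0.229, 0.608, 0.242] pointing down, gripper open.
Joint ranges: [-2.53, 2.53], [-0.31, 2.02], [-1.57, 1.55], [0.28, 2.44], [-1.29, 4.43], [0.15, 1.84], [-2.92, 2.92]. Speed limits (rad/s): [2.57, 2.57, 3.14, 3.14, 3.14, 3.14, 3.14].

INTERFACE

Orientations are given as a rotation vector (axis times angle).
In Python, from rig import ctrl, viewer gives the robot as it stands. The module is installed in compiled form; this text tells all that it offers.
- The arm moves only by the tool send_rows, never from a script. Its arguments are lists of equal length, an entry for each row: "dp": the shift along the tool's x, y, z in m, a list of three; "turn": the turn, a rotation vector about the tool's x, y, z in degrees, a list of three. A call has 1 to 8 rows; each row is the pose to reach, as a shift and turn from the pose commanded when the call began, along the tool's axes at that moment; what a row does not reach only later rows make up. A row lasts 1/8 s, in which the tool goes at most 62.5 mm and 10.7 degrees, less where a joint would pass 70% of its speed; a pose out of reach is approached as far as the arm can. A call with a gripper value outside its range is refused whole. "hand" is the closure, from 0 (fully open) to 1 (shut), set as the call begins (left out, the last holds). The fingers move at their own pace and stop on an object; "newtons" is the grip in N (left out, the last holds). Time passes only in rows, so rows that repeat a pose let the fingers close. It gives the time, the measured TCP pose, the force, the opening and the grip force at its end, in the units of the state.
- ctrl.get_obs(): the state, without advancing time (a new reading comes with each control period).
- viewer.camera(name): name is "scene" or "top" or "wrist"; returns the picture (384x512x3 uint8, red, green, blue); there is no depth.
- viewer.get_calibration(name): a dict with "vfov" (degrees; the focal length in pixels is half the picture's height over the tangent of half this angle, whatever the lens; pixels are square), "cx", "cy" (the principal point, pixels), "camera_from_world" (4x4, takes a point from world to camera coordinates); the wrist camera has in their place "mount" (4x4, takes a point from camera to tool coordinates, whose origin is the TCP and whose axes are the flange's). Camera axes: x right, y down, z forward; pixel columns grow to the right and rows downward; lengths in m; the calibration is good to about 2 mm. A picture is of the moment at which its call begins: read the wrist's pose just before it. get_calibration takes no time and is no camera call.
- ctrl.sign_off(): hands the job in; it is judged then, once.
The state is a dict: "t": time; "qpos": joint angles; "joint_velocities": joint speeds; "joint_torque": joint torques, N m; "position": TCP position; "ee_rot": TCP orientation; "force": force on the tool from outside, world axes, zero at the start; "ft_torque": the same for the moment, N m; "grip_width": finger opening in m; "gripper_force": force on a finger pad.
Only numpy, scipy, OpenCV 4.12 (cv2) and the standard library are available. Lean on these libraries where they do the work, as an engineer would, in place of code of your own. Each camera call takes 0.05 s, during which the arm holds its last target. There are 200 camera calls.

## Working session

There is one attempt and no reset: what is moved stays moved. The work goes in short steps, Python scripts to look and compute and a tool call to move; the robot and the scene stay as the last step left them, time stands still between calls to the robot, and variables do not carry over. Pictures are saved under pics/ and viewed, at most 10 in all, crops included, and the job is handed in when it is done.

Besides the shell and the picture viewer there is one more tool, called after "Request:" in YAML: its name, and indented under it one key for each argument. send_rows: Moves the arm, as the interface text tells. Its arguments: {"type":"object","properties":{"dp":{"type":"array"},"turn":{"type":"array"},"hand":{"type":"number"},"newtons":{"type":"number"}},"required":["dp","turn"]}

```bash
mkdir -p pics
python3 - <<'E'
from rig import ctrl, viewer
import cv2,json,numpy as np
np.set_printoptions(precision=4,suppress=True)
o=ctrl.get_obs(); print({k:np.round(v,4).tolist() for k,v in o.items()})
for n in ("scene","top"):
    im=viewer.camera(n); cv2.imwrite(f"pics/{n}0.png",im[:,:,::-1])
for n in ("scene","top","wrist"):
    c=viewer.get_calibration(n); print(n,{k:np.round(v,5).tolist() for k,v in c.items()})
a=cv2.imread("pics/scene0.png");b=cv2.imread("pics/top0.png")
E
```

```text
{'t': 0.0, 'qpos': [-1.254, 0.4684, -0.0116, 1.6037, 0.006, 1.0714, -0.0563], 'joint_velocities': [-0.0, 0.0014, 0.0009, 0.0004, -0.0008, -0.0012, 0.0004], 'joint_torque': [-0.001, -53.2394, 0.0206, -25.1306, 0.0113, 0.0078, 0.0], 'position': [0.2287, 0.6078, 0.2413], 'ee_rot': [-0.5621, -3.0907, 0.0028], 'force': [0.1566, 0.0509, 0.8693], 'ft_torque': [-0.0395, 0.0024, -0.0487], 'gripper_force': 0.0, 'grip_width': 0.0856}
scene {'vfov': 52.69197, 'cx': 253.61084, 'cy': 193.87996, 'camera_from_world': [[-0.46804, 0.88371, -0.00038, 0.16923], [0.48449, 0.25624, -0.83643, -0.19821], [-0.73906, -0.39166, -0.54808, 1.58397], [0.0, 0.0, 0.0, 1.0]]}
top {'vfov': 52.30101, 'cx': 253.19022, 'cy': 189.62225, 'camera_from_world': [[0.0267, -0.99944, -0.02009, 0.08427], [-0.9883, -0.02337, -0.1507, 0.54278], [0.15014, 0.02388, -0.98838, 1.11392], [0.0, 0.0, 0.0, 1.0]]}
wrist {'vfov': 67.10881, 'cx': 254.46354, 'cy': 195.30392, 'mount': [[-0.00049, -0.96586, -0.25905, 0.06589], [1.0, -0.00029, -0.00082, -0.00054], [0.00072, -0.25905, 0.96586, -0.13181], [0.0, 0.0, 0.0, 1.0]]}
```

View pics/top0.png

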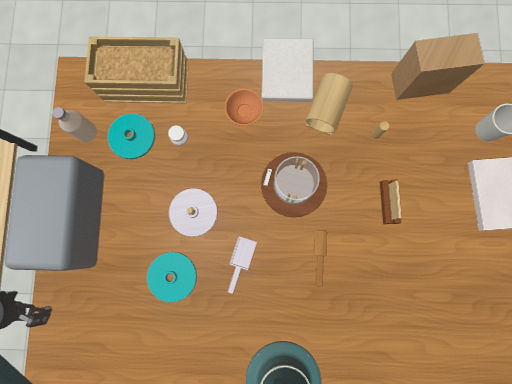

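View pics/scene0.png

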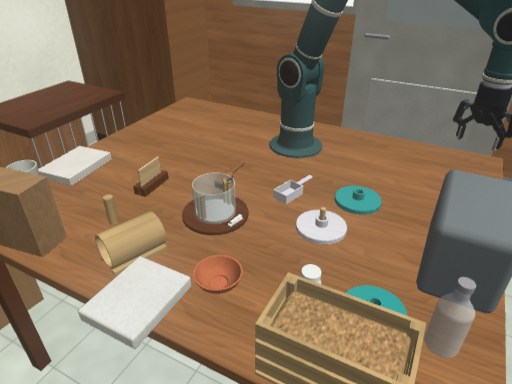

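The top view shows the jar at about (297,181), the divider in its rack at about (392,201), and the silver lid pair at about (192,212). The two turquoise discs, at (131,136) and (171,277), are look-alikes. Next I'll enlarge crops of these.

Run:
```python
import cv2,numpy as np
t=cv2.imread("pics/top0.png");s=cv2.imread("pics/scene0.png")
def crop(im,x,y,w=66,h=75,k=4):return cv2.resize(im[y:y+h,x:x+w],None,fx=k,fy=k,interpolation=cv2.INTER_CUBIC)
r1=np.hstack([crop(t,264,144),crop(t,360,164),crop(t,159,175)])
r2=np.hstack([crop(s,182,165),crop(s,120,145),crop(s,290,190)])
im=np.vstack([r1,r2]);print(im.shape)
cv2.imwrite("pics/crops.png",im)
```

```text
(600, 792, 3)
```

View pics/crops.png

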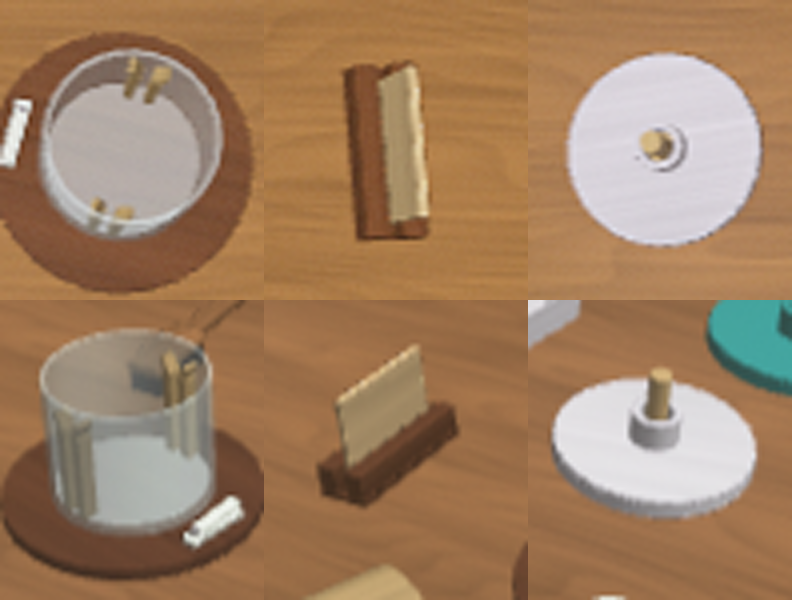

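Read from the crops:
- **Jar rim:** centred near top px (296.4,178), with rail pairs at both ends of the slot.
- **Divider:** its upper edge runs from about (397,180) to (400.5,218).
- **Stem:** its top is at about (191,211).

Next I'll convert these to positions and cross-check them in the scene view.

```bash
cat > h.py <<'E'
import numpy as np
from scipy.spatial.transform import Rotation as R
from rig import ctrl, viewer
np.set_printoptions(precision=4,suppress=True)
def cal(n,obs=None):
    c=viewer.get_calibration(n); f=192/np.tan(np.radians(c["vfov"]/2))
    if n=="wrist":
        T=np.eye(4);T[:3,:3]=R.from_rotvec(obs["ee_rot"]).as_matrix();T[:3,3]=obs["position"]
        M=np.linalg.inv(T@np.array(c["mount"]))
    else: M=np.array(c["camera_from_world"])
    return f,c["cx"],c["cy"],M
def ray(C,px,z):
    f,cx,cy,M=C; W=np.linalg.inv(M); d=W[:3,:3]@[(px[0]-cx)/f,(px[1]-cy)/f,1]; o=W[:3,3]
    return o+d*(z-o[2])/d[2]
def proj(C,p):
    f,cx,cy,M=C; q=M[:3,:3]@np.array(p)+M[:3,3]; return np.array([f*q[0]/q[2]+cx,f*q[1]/q[2]+cy])
E
python3 - <<'E'
from h import *
T=cal("top");S=cal("scene")
o=lambda x,y,ox,oy:((x+.5)/4-.5+ox,(y+.5)/4-.5+oy)
def show(n,px,z):
    p=ray(T,px,z); print(n,px,p,"scene",proj(S,p)); return p
# rim circle
rim=[o(40,139,264,144),o(222,125,264,144),o(133,48,264,144),o(131,225,264,144)]
P=[show("rim",r,.12) for r in rim]
c=show("rimc",o(131,137,264,144),.12)
far=[o(132,62,264,144),o(161,72,264,144)];near=[o(97,203,264,144),o(123,212,264,144)]
F=[show("railF",r,.109) for r in far];N=[show("railN",r,.109) for r in near]
d=np.mean(F,0)-np.mean(N,0);print("slot dir",d,np.degrees(np.arctan2(d[1],d[0])),"mid",(np.mean(F,0)+np.mean(N,0))/2)
D=[show("div",o(x,y,360,164),.088) for x,y in((150,66),(163,218))]
d=D[0]-D[1];print(np.linalg.norm(d),np.degrees(np.arctan2(d[1],d[0])),(D[0]+D[1])/2)
show("stem",o(122,144,159,175),.074);show("cover",o(136.5,149,159,175),.024+.005)
print("scene seen: div ends (138,170),(158.3,156.3); stem top", o(659-528,374-300,290,190),"rimc",o(126,372-300,182,165))
show("tub",(178,130),.06);show("scoop",(245,253),.03);show("chew",(384,125),.09);show("tunnel",(322,124),.1);show("clipper",(267,177),.03)
E
```

```text
rim (273.625, 178.375) [0.5614 0.0404 0.12  ] scene [232.9842 188.0925]
rim (319.125, 174.875) [ 0.5741 -0.0849  0.12  ] scene [193.5848 179.3724]
rim (296.875, 155.625) [ 0.6272 -0.0231  0.12  ] scene [200.8491 193.664 ]
rim (296.375, 199.875) [ 0.503  -0.0229  0.12  ] scene [224.5822 173.503 ]
rimc (296.375, 177.875) [ 0.5642 -0.0223  0.12  ] scene [213.5799 183.0793]
railF (296.625, 159.125) [ 0.6198 -0.0234  0.109 ] scene [202.5558 195.6563]
railF (303.875, 161.625) [ 0.6131 -0.0438  0.109 ] scene [197.8744 192.6136]
railN (287.875, 194.375) [ 0.5193 -0.0002  0.109 ] scene [228.4481 181.011 ]
railN (294.375, 196.625) [ 0.5134 -0.0183  0.109 ] scene [224.2522 178.6262]
slot dir [ 0.1001 -0.0244  0.    ] -13.671885158196798 mid [ 0.5664 -0.0214  0.109 ]
div (397.125, 180.125) [ 0.5703 -0.3092  0.088 ] scene [137.192  170.4168]
div (400.375, 218.125) [ 0.4629 -0.3152  0.088 ] scene [157.652  156.1167]
0.10749160816382478 3.1655143513033237 [ 0.5166 -0.3122  0.088 ]
stem (189.125, 210.625) [0.4706 0.2787 0.074 ] scene [323.2789 207.9002]
cover (192.75, 211.875) [0.4713 0.2761 0.029 ] scene [320.8005 220.6075]
scene seen: div ends (138,170),(158.3,156.3); stem top (322.375, 208.125) rimc (213.125, 182.625)
tub (178, 130) [0.7127 0.3271 0.06  ] scene [307.5664 272.0688]
scoop (245, 253) [0.3549 0.1171 0.03  ] scene [286.4315 187.3004]
chew (384, 125) [ 0.7306 -0.2755  0.09  ] scene [107.2458 197.3579]
tunnel (322, 124) [ 0.7267 -0.0958  0.1   ] scene [157.3668 211.0847]
clipper (267, 177) [0.5816 0.0578 0.03  ] scene [235.5701 219.3576]
```

The rim diameter (about 125 mm), divider length (107 mm) and stem position all agree in both views. I'll write a move helper, then go over the jar for a close look with the wrist camera.

```bash
cat >> h.py <<'E'
def plan(pos,yaw,start=None):
    """rows values from a start pose (default measured) to pos with tool down, tool x at yaw deg"""
    o=ctrl.get_obs()
    p0,R0=start if start else (np.array(o["position"]),R.from_rotvec(o["ee_rot"]))
    c,s=np.cos(np.radians(yaw)),np.sin(np.radians(yaw))
    Rt=R.from_matrix(np.array([[c,s,0],[s,-c,0],[0,0,-1]]))
    dp=R0.inv().apply(np.array(pos)-p0); tv=np.degrees((R0.inv()*Rt).as_rotvec())
    print("to",pos,yaw,"dp",dp,"turn",tv,"rows>=",np.linalg.norm(dp)/.0625,np.linalg.norm(tv)/10.7)
    return np.array(pos),Rt
E
python3 - <<'E'
from h import *
plan((.32,.33,.30),166.3)
plan((.32,.33,.30),166.3)
plan((.57,-.02,.28),166.3)
T=cal("top")
for z in(.1,.2,.25):print(ray(T,(103,160),z),ray(T,(98,270),z))
E
```

```text
to (0.32, 0.33, 0.3) 166.3 dp [-0.1833 -0.2281 -0.0582] turn [-0.0964 -0.0008 -6.9171] rows>= 4.773102367049689 0.6465228648123537
to (0.32, 0.33, 0.3) 166.3 dp [-0.1833 -0.2281 -0.0582] turn [-0.0964 -0.0008 -6.9171] rows>= 4.773102367049689 0.6465228648123537
to (0.57, -0.02, 0.28) 166.3 dp [-0.5405 -0.4676 -0.0378] turn [-0.0964 -0.0008 -6.9171] rows>= 11.451114166086239 0.6465228648123537
[0.6072 0.5285 0.1   ] [0.2987 0.5161 0.1   ]
[0.5851 0.4862 0.2   ] [0.305 0.475 0.2  ]
[0.574  0.4651 0.25  ] [0.3082 0.4544 0.25  ]
```

Request:
send_rows:
  dp:
    - [-0.018,-0.047,-0.03]
    - [-0.036,-0.094,-0.058]
    - [-0.054,-0.14,-0.058]
    - [-0.07,-0.187,-0.058]
    - [-0.127,-0.207,-0.058]
    - [-0.183,-0.228,-0.058]
    - [-0.234,-0.262,-0.058]
    - [-0.285,-0.296,-0.058]
  turn:
    - [0,0,0]
    - [0,0,0]
    - [0,0,-2]
    - [0,0,-4]
    - [0,0,-6]
    - [0,0,-7]
    - [0,0,-7]
    - [0,0,-7]

```text
t: 1.1
position: [0.3922, 0.2292, 0.3002]
ee_rot: [0.372, 3.119, 0.0]
force: [1.0, 0.8, -0.4]
grip_width: 0.0856
gripper_force: 0.0
```

Run:
```python
from h import *
o=ctrl.get_obs();print(o["t"],o["position"],o["qpos"],o["joint_velocities"])
plan((.57,-.02,.28),166.3)
```

```text
1.1 [0.3922 0.2292 0.3002] [-0.8212  0.06    0.2297  2.0047 -0.0156  1.0783  0.7487] [ 0.611   0.0091  0.5013 -0.0051 -0.0344 -0.0042  1.1174]
to (0.57, -0.02, 0.28) 166.3 dp [-0.2314 -0.2003  0.0202] turn [0.007  0.0022 0.089 ] rows>= 4.9081375509779654 0.008346980049340955
```

Request:
send_rows:
  dp:
    - [-0.046,-0.04,0.004]
    - [-0.093,-0.08,0.008]
    - [-0.139,-0.12,0.012]
    - [-0.185,-0.16,0.016]
    - [-0.231,-0.2,0.02]
    - [-0.231,-0.2,0.02]
    - [-0.231,-0.2,0.02]
  turn:
    - [0,0,0]
    - [0,0,0]
    - [0,0,0]
    - [0,0,0]
    - [0,0,0]
    - [0,0,0]
    - [0,0,0]

```text
t: 1.98
position: [0.5684, -0.0175, 0.2796]
ee_rot: [-0.373, -3.118, -0.0]
force: [-0.1, 1.5, 0.5]
grip_width: 0.0855
gripper_force: 0.0
```

Run:
```python
from h import *
import cv2
o=ctrl.get_obs();print(o["t"],o["position"],o["joint_velocities"])
W=cal("wrist",o);im=viewer.camera("wrist");cv2.imwrite("pics/w_jar.png",im[:,:,::-1])
np.savez("w_jar.npz",**{k:np.array(o[k]) for k in("position","ee_rot")})
print(proj(W,(.5645,-.0222,.12)))
g=im[100:384,100:420,::-1]
cv2.imwrite("pics/w_jar2.png",cv2.resize(im[:,:,::-1],None,fx=1.5,fy=1.5,interpolation=cv2.INTER_CUBIC))
```

```text
1.975 [ 0.5684 -0.0175  0.2796] [-0.0246 -0.0169 -0.0175  0.0068  0.0027  0.0004  0.0012]
[249.8773 181.6248]
```

View pics/w_jar2.png

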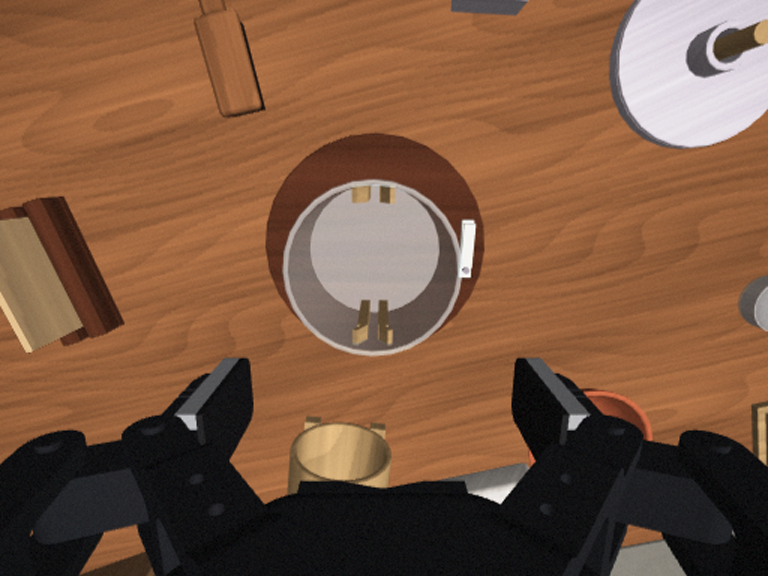

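The wrist view shows the rim ellipse centred near (249,178) at original scale. The rail pairs are at about (249.5,129) and (248.5,223), and the slot runs nearly vertical in the image. I'll enlarge the rails and fit the rim.

Run:
```python
import cv2,numpy as np
im=cv2.imread("pics/w_jar.png")
def crop(x,y,w,h,k):
    c=cv2.resize(im[y:y+h,x:x+w],None,fx=k,fy=k,interpolation=cv2.INTER_CUBIC)
    for i in range(0,w,10):cv2.line(c,(i*k,0),(i*k,8),(0,255,0),1);cv2.putText(c,str(x+i),(i*k,20),0,.35,(0,255,0))
    for i in range(0,h,10):cv2.line(c,(0,i*k),(8,i*k),(0,255,0),1);cv2.putText(c,str(y+i),(10,i*k+5),0,.35,(0,255,0))
    return c
a=crop(225,115,50,38,8);b=crop(225,195,50,38,8)
c=crop(180,110,133,133,3);c=c[:,:399]
left=np.vstack([a,b[:600-a.shape[0]]]);h=min(left.shape[0],600)
out=np.zeros((600,800,3),np.uint8);out[:left.shape[0],:400]=left[:600];out[:399,400:799]=c
cv2.imwrite("pics/rails.png",out)
```

```text
(no output)
```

View pics/rails.png

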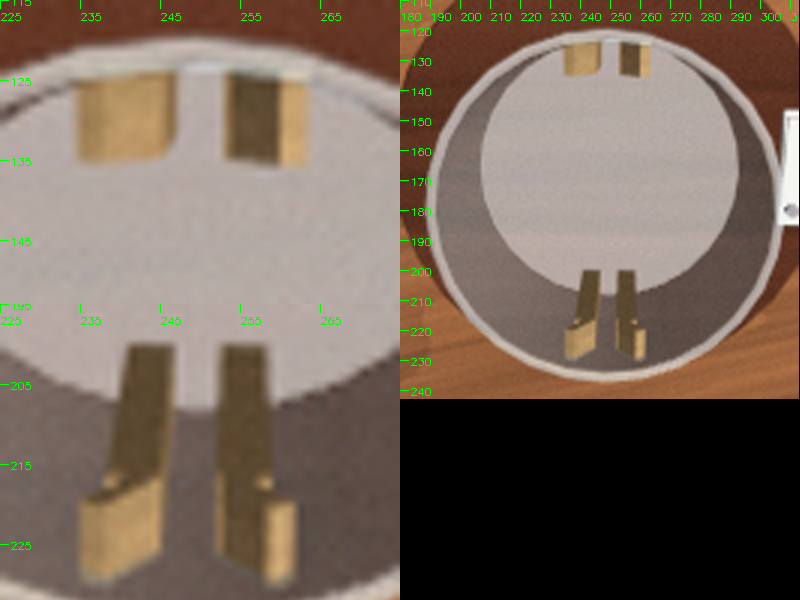

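Run:
```python
from h import *
import cv2
o=np.load("w_jar.npz");W=cal("wrist",o)
# rim outer-top edge: fit by points from the enlarged view
pts=np.array([(189,177),(307.5,178),(248.5,119.7),(249,236.8)],float)
for p in pts:print(ray(W,p,.12))
c=np.mean([ray(W,p,.12) for p in pts],0);print("rim c",c)
for z,a,b in((.109,(249.2,135.2),(248.5,219.5)),(.097,(249.75,135),(248.5,217))):
    A,B=ray(W,a,z),ray(W,b,z);d=B-A;print(z,A,B,"mid",(A+B)/2,"len",np.linalg.norm(d),"ang",np.degrees(np.arctan2(d[1],d[0])))
# reproject hypotheses (rim c, angle)
for ang in(-12,-13,-14):
    u=np.array([np.cos(np.radians(ang)),np.sin(np.radians(ang)),0]);v=np.array([-u[1],u[0],0])
    print(ang,[proj(W,c+s*u*.046+[0,0,dz]+k*v) for s in(-1,1) for dz,k in((-.023,.004),(-.023,-.004))])
# divider from this view (x1.5 picture): upper edge corners
for p in((0,280),(28,352)):print("div",ray(W,np.array(p)/1.5,.088))
print("cover",ray(W,(0,0),.1))
```

```text
[ 0.5451 -0.0817  0.12  ]
[0.5748 0.0361 0.12  ]
[ 0.5043 -0.0087  0.12  ]
[ 0.6236 -0.0378  0.12  ]
rim c [ 0.5619 -0.023   0.12  ]
0.109 [ 0.5194 -0.0119  0.109 ] [ 0.608  -0.0347  0.109 ] mid [ 0.5637 -0.0233  0.109 ] len 0.09144923329946703 ang -14.411925206738712
0.097 [ 0.5199 -0.0117  0.097 ] [ 0.6091 -0.0353  0.097 ] mid [ 0.5645 -0.0235  0.097 ] len 0.09225956375733947 ang -14.789450247701621
-12 [array([251.2435, 132.4899]), array([243.7227, 132.7122]), array([253.7998, 214.6057]), array([246.8156, 214.7956])]
-13 [array([252.0001, 132.5415]), array([244.4756, 132.6296]), array([253.0999, 214.6768]), array([246.1129, 214.751 ])]
-14 [array([252.7557, 132.6065]), array([245.23  , 132.5603]), array([252.3989, 214.7363]), array([245.4111, 214.6948])]
div [ 0.5091 -0.3046  0.088 ]
div [ 0.5688 -0.3098  0.088 ]
cover [ 0.3427 -0.2108  0.1   ]
```

Run:
```python
from h import *
plan((.5166,-.3122,.2),183.2)
```

```text
to (0.5166, -0.3122, 0.2) 183.2 dp [-0.0191 -0.2994  0.0797] turn [  0.0326  -0.0655 -16.741 ] rows>= 4.967104834475472 1.5645933435913315
```

Request:
send_rows:
  dp:
    - [-0.004,-0.05,0.0]
    - [-0.008,-0.1,0.0]
    - [-0.011,-0.16,0.02]
    - [-0.015,-0.21,0.04]
    - [-0.019,-0.26,0.06]
    - [-0.019,-0.3,0.08]
    - [-0.019,-0.3,0.08]
    - [-0.019,-0.3,0.08]
  turn:
    - [0,0,-3]
    - [0,0,-6]
    - [0,0,-10]
    - [0,0,-14]
    - [0,0,-16.8]
    - [0,0,-16.8]
    - [0,0,-16.8]
    - [0,0,-16.8]
  hand: 0.5

```text
t: 3.02
position: [0.5175, -0.3119, 0.2005]
ee_rot: [-0.091, 3.14, 0.002]
force: [1.3, -0.5, -0.7]
grip_width: 0.0431
gripper_force: 0.0
```

Run:
```python
from h import *
import cv2
o=ctrl.get_obs();print(o["t"],o["position"],o["joint_velocities"],o["grip_width"])
W=cal("wrist",o);im=viewer.camera("wrist")[:,:,::-1]
np.savez("w_div.npz",**{k:np.array(o[k]) for k in("position","ee_rot")})
cv2.imwrite("pics/w_div.png",im)
cv2.imwrite("pics/w_div2.png",cv2.resize(im,None,fx=1.5,fy=1.5,interpolation=cv2.INTER_CUBIC))
```

```text
3.025 [ 0.5175 -0.3119  0.2005] [-0.0193 -0.0104 -0.0048 -0.0057  0.0002  0.0001  0.0026] 0.04311633766924436
```

View pics/w_div2.png

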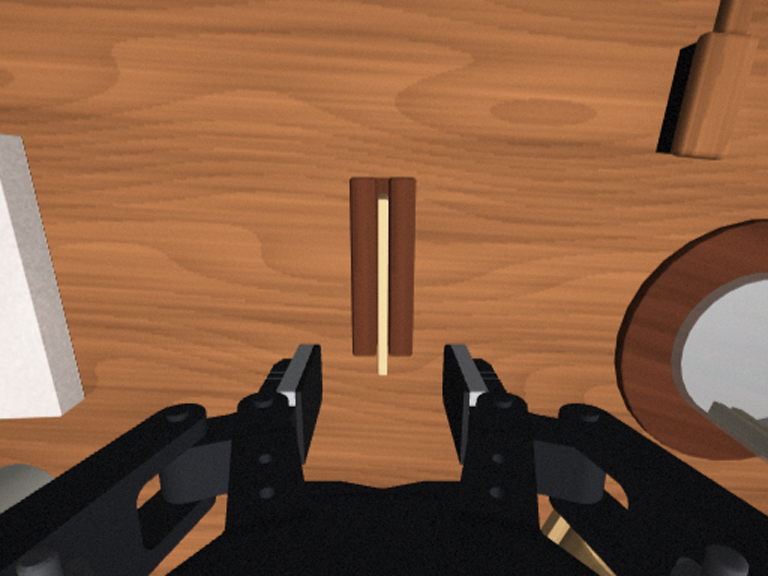

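The divider edge runs from (383,196) to (382.5,375) at 1.5x scale, centred between the pads and parallel to them.

Run:
```python
from h import *
W=cal("wrist",np.load("w_div.npz"))
A,B=[ray(W,(np.array(p)+.5)/1.5-.5,.088) for p in((383.3,195.5),(382.3,375))]
d=B-A;c=(A+B)/2;print(A,B,np.linalg.norm(d),np.degrees(np.arctan2(d[1],d[0])),c)
plan((c[0],c[1],.068),180+np.degrees(np.arctan2(d[1],d[0])))
```

```text
[ 0.4614 -0.3147  0.088 ] [ 0.5688 -0.309   0.088 ] 0.10753289579610996 3.0048372451692624 [ 0.5151 -0.3119  0.088 ]
to (np.float64(0.5151222028086069), np.float64(-0.31185237984347924), 0.068) 183.00483724516926 dp [ 0.0029 -0.0002  0.1328] turn [0.0575 0.0755 0.3641] rows>= 2.1252585558185024 0.035164461112457496
```

Request:
send_rows:
  dp:
    - [0.001,0,0.04]
    - [0.002,0,0.08]
    - [0.002,0,0.115]
    - [0.002,0,0.132]
    - [0.002,0,0.132]
    - [0.002,0,0.132]
  turn:
    - [0,0,0.2]
    - [0,0,0.2]
    - [0,0,0.2]
    - [0,0,0.2]
    - [0,0,0.2]
    - [0,0,0.2]

```text
t: 3.82
position: [0.5158, -0.3142, 0.0698]
ee_rot: [-0.083, 3.138, -0.002]
force: [-0.7, 0.6, 0.6]
grip_width: 0.0423
gripper_force: 0.0
```

Request:
send_rows:
  dp:
    - [0,0,0]
    - [0,0,0]
    - [0,0,0]
    - [0,0,0]
    - [0,0,0]
    - [0,0,0]
  turn:
    - [0,0,0]
    - [0,0,0]
    - [0,0,0]
    - [0,0,0]
    - [0,0,0]
    - [0,0,0]
  hand: 1
  newtons: 40

```text
t: 4.58
position: [0.5151, -0.3137, 0.0692]
ee_rot: [-0.082, 3.139, 0.001]
force: [0.2, 1.7, 6.4]
grip_width: 0.0052
gripper_force: 41.9
```

Request:
send_rows:
  dp:
    - [0,0,-0.02]
    - [0,0,-0.05]
    - [0,0,-0.1]
    - [0,0,-0.15]
    - [0,0,-0.17]
    - [0,0,-0.17]
    - [0,0,-0.17]
  turn:
    - [0,0,0]
    - [0,0,0]
    - [0,0,0]
    - [0,0,0]
    - [0,0,0]
    - [0,0,0]
    - [0,0,0]

```text
t: 5.45
position: [0.514, -0.3136, 0.2376]
ee_rot: [0.081, -3.139, -0.001]
force: [-0.9, 0.3, -1.2]
grip_width: 0.0052
gripper_force: 40.9
```

Run:
```python
from h import *
o=ctrl.get_obs();print(o["t"],o["position"],o["grip_width"],o["gripper_force"],o["force"])
plan((.5635,-.0233,.24),165.5)
```

```text
5.45 [ 0.514  -0.3136  0.2376] 0.005215279080502182 40.92195689678192 [-0.8661  0.3263 -1.2318]
to (0.5635, -0.0233, 0.24) 165.5 dp [-0.0645  0.2873 -0.0023] turn [ 0.0328 -0.066  17.4733] rows>= 4.711642788438929 1.6330325605384834
```

Request:
send_rows:
  dp:
    - [-0.011,0.04,-0.002]
    - [-0.022,0.09,-0.002]
    - [-0.034,0.14,-0.002]
    - [-0.045,0.19,-0.002]
    - [-0.055,0.24,-0.002]
    - [-0.0645,0.287,-0.002]
    - [-0.0645,0.287,-0.002]
    - [-0.0645,0.287,-0.002]
  turn:
    - [0,0,2]
    - [0,0,6]
    - [0,0,10]
    - [0,0,14]
    - [0,0,17.5]
    - [0,0,17.5]
    - [0,0,17.5]
    - [0,0,17.5]

```text
t: 6.45
position: [0.5634, -0.0247, 0.2392]
ee_rot: [-0.397, -3.114, 0.002]
force: [-0.3, -1.4, -1.1]
grip_width: 0.0054
gripper_force: 40.8
```

Request:
send_rows:
  dp:
    - [0,0,0]
    - [0,0,0]
    - [0,0,0]
    - [0,0,0]
  turn:
    - [0,0,0]
    - [0,0,0]
    - [0,0,0]
    - [0,0,0]

```text
t: 6.95
position: [0.5641, -0.0243, 0.2404]
ee_rot: [0.398, 3.116, 0.0]
force: [0.0, 0.1, -0.4]
grip_width: 0.0051
gripper_force: 40.8
```

Run:
```python
from h import *
import cv2
o=ctrl.get_obs();print(o["t"],o["position"],o["joint_velocities"],o["grip_width"])
im=viewer.camera("wrist")[:,:,::-1];tp=viewer.camera("top")[:,:,::-1]
sc=viewer.camera("scene")[:,:,::-1]
print([ctrl.get_obs()["position"]])
np.savez("w_ins.npz",**{k:np.array(o[k]) for k in("position","ee_rot")})
cv2.imwrite("pics/w_ins.png",im);cv2.imwrite("pics/t_ins.png",tp);cv2.imwrite("pics/s_ins.png",sc)
a=cv2.resize(im[60:384,120:400],None,fx=1.8,fy=1.8,interpolation=cv2.INTER_CUBIC)
b=cv2.resize(sc[110:250,165:260],None,fx=3,fy=3,interpolation=cv2.INTER_CUBIC)
out=np.zeros((600,800,3),np.uint8);out[:a.shape[0],:a.shape[1]]=a;out[:b.shape[0],505:505+b.shape[1]]=b[:600]
cv2.imwrite("pics/ins.png",out)
plan((.5635,-.0233,.24),165.5)
```

```text
6.95 [ 0.5641 -0.0243  0.2404] [-0.0051  0.0003 -0.0011  0.0004  0.0014 -0.0003  0.0006] 0.005066239950109218
[array([ 0.5642, -0.024 ,  0.2404])]
to (0.5635, -0.0233, 0.24) 165.5 dp [0.0008 0.0005 0.0004] turn [ 0.0057  0.0086 -0.0242] rows>= 0.016719008004275497 0.002459688078335256
```

View pics/ins.png

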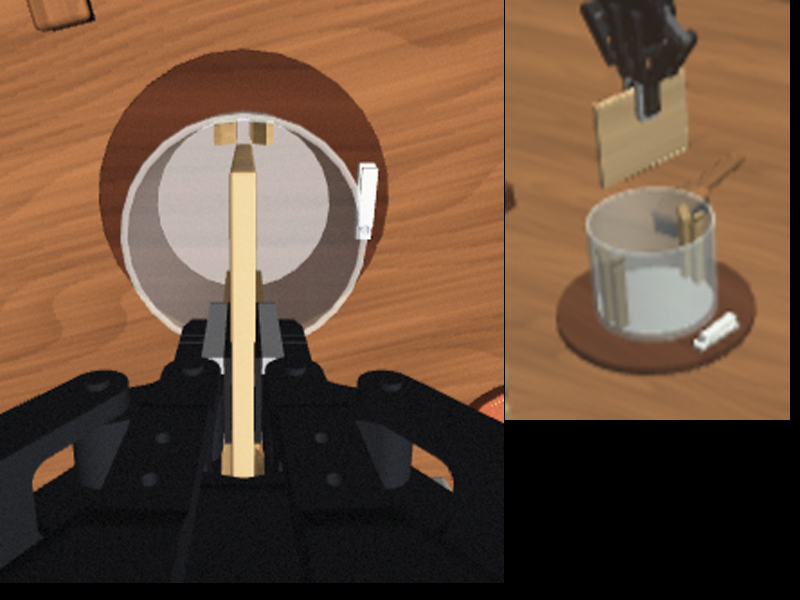

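The panel is held straight, with its edge at crop column 243. The near rail pair is centred at about 243.5. I'll check the panel's lengthwise centring.

Run:
```python
from h import *
o=np.load("w_ins.npz");W=cal("wrist",o);c=lambda x,y:((x+.5)/1.8-.5+120,(y+.5)/1.8-.5+60)
A,B=[ray(W,c(*p),o["position"][2]+.019) for p in((243.5,172),(243,475))]
d=B-A;print(A,B,np.linalg.norm(d),(A+B)/2,np.degrees(np.arctan2(d[1],d[0])))
print("rail near mid",ray(W,c(243.7,145),.109), "earlier (.5194,-.0119)")
```

```text
[ 0.5139 -0.0116  0.2594] [ 0.5883 -0.031   0.2594] 0.07695418618855783 [ 0.5511 -0.0213  0.2594] -14.642319812392078
rail near mid [ 0.5192 -0.0127  0.109 ] earlier (.5194,-.0119)
```

Request:
send_rows:
  dp:
    - [0.0015,0.0005,0.03]
    - [0.0015,0.0005,0.05]
    - [0.0015,0.0005,0.06]
    - [0.0015,0.0005,0.067]
    - [0.0015,0.0005,0.073]
    - [0.0015,0.0005,0.079]
    - [0.0015,0.0005,0.085]
    - [0.0015,0.0005,0.09]
  turn:
    - [0,0,0]
    - [0,0,0]
    - [0,0,0]
    - [0,0,0]
    - [0,0,0]
    - [0,0,0]
    - [0,0,0]
    - [0,0,0]

```text
t: 8.1
position: [0.5628, -0.0231, 0.15]
ee_rot: [0.397, 3.116, 0.0]
force: [-0.3, 0.6, 0.1]
grip_width: 0.005
gripper_force: 41.0
```

Request:
send_rows:
  dp:
    - [0,0,0.012]
    - [0,0,0.024]
    - [0,0,0.034]
    - [0,0,0.042]
    - [0,0,0.05]
    - [0,0,0.056]
    - [0,0,0.06]
    - [0,0,0.06]
  turn:
    - [0,0,0]
    - [0,0,0]
    - [0,0,0]
    - [0,0,0]
    - [0,0,0]
    - [0,0,0]
    - [0,0,0]
    - [0,0,0]

```text
t: 9.1
position: [0.5627, -0.0231, 0.0901]
ee_rot: [-0.397, -3.116, 0.0]
force: [-0.5, 0.4, -0.8]
grip_width: 0.0053
gripper_force: 41.0
```

Request:
send_rows:
  dp:
    - [0,0,0.001]
    - [0,0,0.002]
    - [0,0,0.003]
    - [0,0,0.003]
    - [0,0,0.003]
  turn:
    - [0,0,0]
    - [0,0,0]
    - [0,0,0]
    - [0,0,0]
    - [0,0,0]

```text
t: 9.72
position: [0.5631, -0.0231, 0.0892]
ee_rot: [0.397, 3.116, 0.002]
force: [-4.0, 0.7, 13.9]
grip_width: 0.0052
gripper_force: 43.2
```

The panel touched the floor at the expected height, with 14 N. I'll open part way and lift.

Request:
send_rows:
  dp:
    - [0,0,-0.001]
    - [0,0,-0.002]
    - [0,0,-0.002]
    - [0,0,-0.002]
  turn:
    - [0,0,0]
    - [0,0,0]
    - [0,0,0]
    - [0,0,0]
  hand: 0.72
  newtons: 40

```text
t: 10.22
position: [0.5628, -0.0231, 0.0891]
ee_rot: [-0.397, -3.116, 0.0]
force: [-0.4, 0.4, 0.5]
grip_width: 0.0237
gripper_force: 0.0
```

Request:
send_rows:
  dp:
    - [0,0,-0.02]
    - [0,0,-0.05]
    - [0,0,-0.1]
    - [0,0,-0.15]
    - [0,0,-0.19]
    - [0,0,-0.19]
    - [0,0,-0.19]
  turn:
    - [0,0,0]
    - [0,0,0]
    - [0,0,0]
    - [0,0,0]
    - [0,0,0]
    - [0,0,0]
    - [0,0,0]

```text
t: 11.1
position: [0.5624, -0.0231, 0.2797]
ee_rot: [0.397, 3.116, 0.001]
force: [0.3, -0.7, -0.4]
grip_width: 0.0239
gripper_force: 0.0
```

Run:
```python
from h import *
import cv2
o=ctrl.get_obs();print(o["t"],o["position"],o["joint_velocities"],o["grip_width"])
W=cal("wrist",o);im=viewer.camera("wrist")[:,:,::-1];sc=viewer.camera("scene")[:,:,::-1]
cv2.imwrite("pics/w_home.png",im)
np.savez("w_home.npz",**{k:np.array(o[k]) for k in("position","ee_rot")})
a=cv2.resize(im[60:384,120:400],None,fx=1.8,fy=1.8,interpolation=cv2.INTER_CUBIC)
b=cv2.resize(sc[110:250,165:260],None,fx=3,fy=3,interpolation=cv2.INTER_CUBIC)
out=np.zeros((600,800,3),np.uint8);out[:a.shape[0],:a.shape[1]]=a;out[:b.shape[0],505:505+b.shape[1]]=b[:600]
cv2.imwrite("pics/home.png",out)
# to lids: view pose
plan((.40,.20,.28),180);plan((.471,.2775,.22),180)
```

```text
11.1 [ 0.5624 -0.0231  0.2797] [ 0.0051  0.0257 -0.0058  0.0173 -0.002  -0.0049 -0.0005] 0.023930001755914206
to (0.4, 0.2, 0.28) 180 dp [ 0.2128  0.1753 -0.0013] turn [ -0.0211  -0.1066 -14.5134] rows>= 4.410864268447719 1.3564305459404042
to (0.471, 0.2775, 0.22) 180 dp [0.1633 0.2681 0.0586] turn [ -0.0211  -0.1066 -14.5134] rows>= 5.110480321043635 1.3564305459404042
```

View pics/home.png

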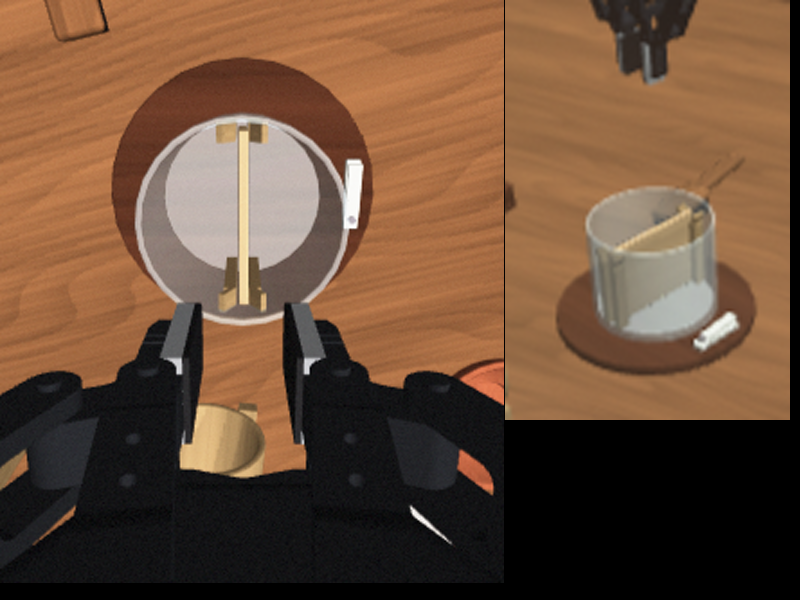

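The divider is home: its edge spans (243,130)–(243,304) between the rails, and the scene view shows it just below the rim. On to the lids, keeping the yaw.

Run:
```python
from h import *
o=np.load("w_home.npz");W=cal("wrist",o);c=lambda x,y:((x+.5)/1.8-.5+120,(y+.5)/1.8-.5+60)
E=[ray(W,c(*p),.12) for p in((136,220),(350,219),(243,114),(243,325))]
print("rim",E,np.mean(E,0)); P=[ray(W,c(*p),.108) for p in((243.5,130),(243.5,305))];print(P,np.mean(P,0))
plan((.471,.2775,.22),165.5)
```

```text
rim [array([ 0.5451, -0.0822,  0.12  ]), array([0.5752, 0.0365, 0.12  ]), array([ 0.5035, -0.0081,  0.12  ]), array([ 0.6233, -0.0392,  0.12  ])] [ 0.5618 -0.0233  0.12  ]
[array([ 0.5123, -0.0101,  0.108 ]), array([ 0.6154, -0.0368,  0.108 ])] [ 0.5639 -0.0235  0.108 ]
to (0.471, 0.2775, 0.22) 165.5 dp [0.1633 0.2681 0.0586] turn [-0.0343 -0.1028 -0.0134] rows>= 5.110480321043635 0.010206509127807236
```

Request:
send_rows:
  dp:
    - [0.03,0.05,0]
    - [0.06,0.1,0]
    - [0.092,0.15,0.02]
    - [0.122,0.2,0.04]
    - [0.15,0.245,0.055]
    - [0.163,0.268,0.059]
    - [0.163,0.268,0.059]
    - [0.163,0.268,0.059]
  turn:
    - [0,0,0]
    - [0,0,0]
    - [0,0,0]
    - [0,0,0]
    - [0,0,0]
    - [0,0,0]
    - [0,0,0]
    - [0,0,0]
  hand: 0.5

```text
t: 12.2
position: [0.4726, 0.2756, 0.2198]
ee_rot: [-0.399, -3.116, 0.002]
force: [0.6, -0.4, -0.1]
grip_width: 0.0425
gripper_force: 0.0
```

Request:
send_rows:
  dp:
    - [0,0,0]
    - [0,0,0]
    - [0,0,0]
  turn:
    - [0,0,0]
    - [0,0,0]
    - [0,0,0]

```text
t: 12.58
position: [0.4725, 0.2766, 0.2205]
ee_rot: [0.399, 3.116, 0.0]
force: [0.4, -0.3, -0.3]
grip_width: 0.0426
gripper_force: 0.0
```

Run:
```python
from h import *
import cv2
o=ctrl.get_obs();print(o["t"],o["position"],o["joint_velocities"],o["grip_width"])
W=cal("wrist",o);im=viewer.camera("wrist")[:,:,::-1]
cv2.imwrite("pics/w_lid.png",im)
np.savez("w_lid.npz",**{k:np.array(o[k]) for k in("position","ee_rot")})
print(proj(W,(.471,.2775,.074)),proj(W,(.471,.2775,.029)))
cv2.imwrite("pics/w_lid2.png",cv2.resize(im,None,fx=1.5,fy=1.5,interpolation=cv2.INTER_CUBIC))
```

```text
12.575 [0.4725 0.2766 0.2205] [-0.0043  0.0011 -0.003  -0.0018 -0.002   0.0007 -0.0017] 0.04264780691839208
[255.6091 185.1637] [255.4777 176.2381]
```

View pics/w_lid2.png

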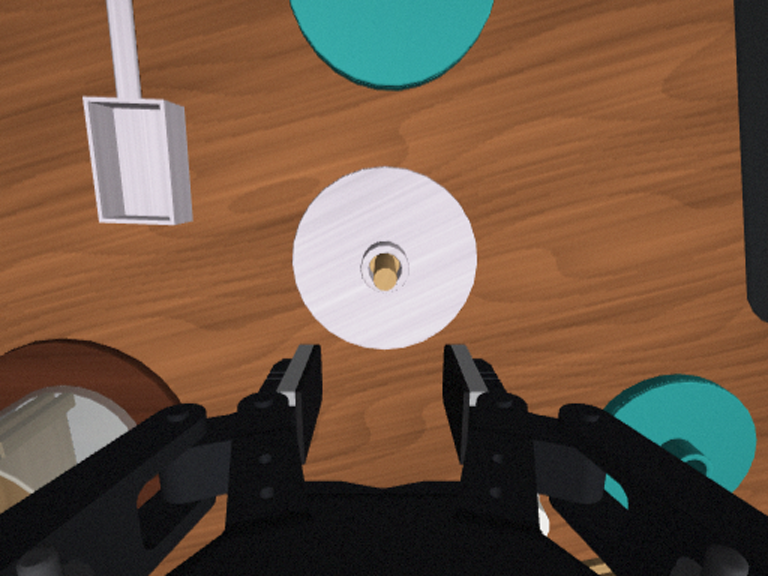

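The stem top is at about (385,278) and the cover disc is centred at about (385,258), both at 1.5x scale. The turquoise discs are well apart from them.

Run:
```python
from h import *
o=np.load("w_lid.npz");W=cal("wrist",o);c=lambda x,y:((x+.5)/1.5-.5,(y+.5)/1.5-.5)
s=ray(W,c(385,278.5),.074);print("stem",s)
E=[ray(W,c(*p),.019) for p in((293,258),(476.5,258),(385,167),(385,349.5))];print("cover",np.mean(E,0),np.linalg.norm(E[0]-E[1]),np.linalg.norm(E[2]-E[3]))
print("collar top",ray(W,c(384.5,269),.042))
plan((s[0],s[1],.059),165.5)
```

```text
stem [0.4716 0.2783 0.074 ]
cover [0.4702 0.2789 0.019 ] 0.1427156846994678 0.14431436924008204
collar top [0.4718 0.278  0.042 ]
to (np.float64(0.471550596132567), np.float64(0.2782650921345347), 0.059) 165.5 dp [0.0012 0.0012 0.1615] turn [ 0.011   0.0067 -0.0575] rows>= 2.5833437408975937 0.005510185948998289
```

Request:
send_rows:
  dp:
    - [0.001,0.001,0.05]
    - [0.001,0.001,0.1]
    - [0.001,0.001,0.14]
    - [0.001,0.001,0.155]
    - [0.001,0.001,0.1615]
    - [0.001,0.001,0.1615]
    - [0.001,0.001,0.1615]
  turn:
    - [0,0,0]
    - [0,0,0]
    - [0,0,0]
    - [0,0,0]
    - [0,0,0]
    - [0,0,0]
    - [0,0,0]

```text
t: 13.5
position: [0.4723, 0.279, 0.0602]
ee_rot: [0.397, 3.115, 0.003]
force: [0.0, 0.9, 0.6]
grip_width: 0.0423
gripper_force: 0.0
```

Request:
send_rows:
  dp:
    - [0,0,0]
    - [0,0,0]
    - [0,0,0]
    - [0,0,0]
    - [0,0,0]
    - [0,0,0]
  turn:
    - [0,0,0]
    - [0,0,0]
    - [0,0,0]
    - [0,0,0]
    - [0,0,0]
    - [0,0,0]
  hand: 1
  newtons: 60

```text
t: 14.25
position: [0.4719, 0.2788, 0.0597]
ee_rot: [0.397, 3.116, 0.002]
force: [-1.7, -0.6, 4.9]
grip_width: 0.0142
gripper_force: 58.4
```

Request:
send_rows:
  dp:
    - [0,0,-0.005]
    - [0,0,-0.015]
    - [0,0,-0.035]
    - [0,0,-0.065]
    - [0,0,-0.1]
    - [0,0,-0.14]
    - [0,0,-0.17]
    - [0,0,-0.185]
  turn:
    - [0,0,0]
    - [0,0,0]
    - [0,0,0]
    - [0,0,0]
    - [0,0,0]
    - [0,0,0]
    - [0,0,0]
    - [0,0,0]

```text
t: 15.25
position: [0.4718, 0.2785, 0.2457]
ee_rot: [0.397, 3.115, 0.003]
force: [0.3, 0.3, -3.9]
grip_width: 0.014
gripper_force: 58.8
```

Run:
```python
from h import *
o=ctrl.get_obs();print(o["t"],o["position"],o["grip_width"],o["gripper_force"],o["force"])
plan((.563,-.0233,.245),165.5)
```

```text
15.25 [0.4718 0.2785 0.2457] 0.014044018443510695 58.77006232738495 [ 0.2749  0.3319 -3.8539]
to (0.563, -0.0233, 0.245) 165.5 dp [-0.164  -0.2693  0.0003] turn [ 0.1155  0.0763 -0.0243] rows>= 5.044882483287733 0.0131375026146225
```

Request:
send_rows:
  dp:
    - [-0.008,-0.013,0]
    - [-0.03,-0.049,0]
    - [-0.056,-0.092,0]
    - [-0.082,-0.135,0]
    - [-0.108,-0.178,0]
    - [-0.134,-0.221,0]
    - [-0.154,-0.253,0]
    - [-0.164,-0.269,0]
  turn:
    - [0,0,0]
    - [0,0,0]
    - [0,0,0]
    - [0,0,0]
    - [0,0,0]
    - [0,0,0]
    - [0,0,0]
    - [0,0,0]

```text
t: 16.25
position: [0.5618, -0.0275, 0.242]
ee_rot: [-0.404, -3.113, 0.004]
force: [0.3, 0.8, -3.9]
grip_width: 0.0144
gripper_force: 58.8
```

Request:
send_rows:
  dp:
    - [0,0,0]
    - [0,0,0]
    - [0,0,0]
    - [0,0,0]
  turn:
    - [0,0,0]
    - [0,0,0]
    - [0,0,0]
    - [0,0,0]

```text
t: 16.75
position: [0.5626, -0.0221, 0.2437]
ee_rot: [-0.394, -3.116, -0.0]
force: [-0.1, -0.4, -3.3]
grip_width: 0.0139
gripper_force: 58.8
```

Run:
```python
from h import *
import cv2
o=ctrl.get_obs();print(o["t"],o["position"],o["joint_velocities"],o["grip_width"],o["force"])
for n in("wrist","scene","top"): cv2.imwrite(f"pics/pre_{n}.png",viewer.camera(n)[:,:,::-1])
plan((.563,-.0233,.177+.002-.008),165.5)
a=cv2.imread("pics/pre_wrist.png");b=cv2.imread("pics/pre_scene.png")[100:250,160:265]
out=np.zeros((600,800,3),np.uint8);out[:384,:512]=a;b=cv2.resize(b,None,fx=2.7,fy=2.7,interpolation=cv2.INTER_CUBIC);out[:b.shape[0],514:514+b.shape[1]]=b
cv2.imwrite("pics/pre.png",out)
```

```text
16.75 [ 0.5626 -0.0221  0.2437] [ 0.004  -0.0014  0.0055 -0.0031  0.0009  0.0007  0.0004] 0.01393394080136809 [-0.0657 -0.4332 -3.3165]
to (0.563, -0.0233, 0.17099999999999999) 165.5 dp [-0.0004 -0.0006  0.0729] turn [0.0107 0.008  0.0281] rows>= 1.1660331089985112 0.0029116199184280357
```

View pics/pre.png

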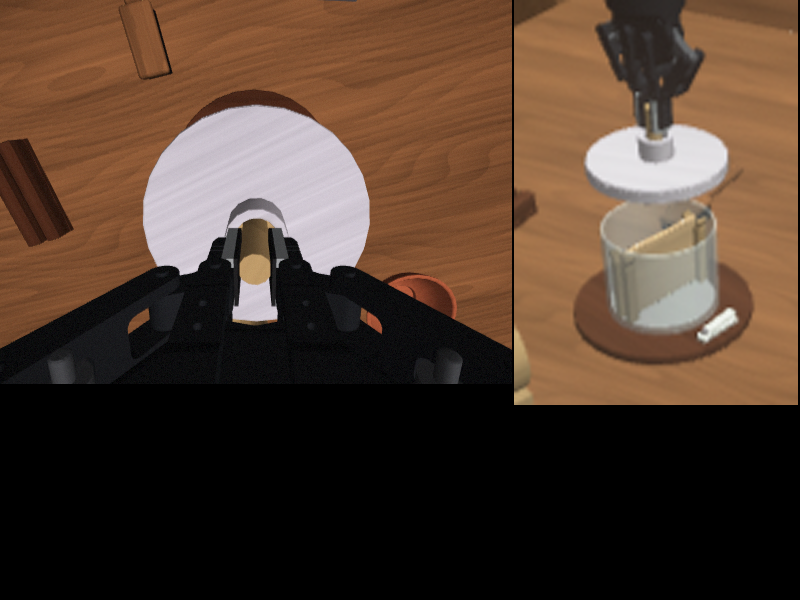

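The nested lids hang level over the jar in both views. I'll lower them slowly.

Request:
send_rows:
  dp:
    - [0,0,0.01]
    - [0,0,0.025]
    - [0,0,0.04]
    - [0,0,0.05]
    - [0,0,0.056]
    - [0,0,0.06]
    - [0,0,0.06]
  turn:
    - [0,0,0]
    - [0,0,0]
    - [0,0,0]
    - [0,0,0]
    - [0,0,0]
    - [0,0,0]
    - [0,0,0]

```text
t: 17.77
position: [0.5628, -0.0232, 0.1837]
ee_rot: [-0.397, -3.116, 0.0]
force: [0.3, 0.1, -3.7]
grip_width: 0.0137
gripper_force: 58.9
```

Request:
send_rows:
  dp:
    - [0,0,0.002]
    - [0,0,0.004]
    - [0,0,0.006]
    - [0,0,0.008]
    - [0,0,0.009]
    - [0,0,0.01]
    - [0,0,0.01]
  turn:
    - [0,0,0]
    - [0,0,0]
    - [0,0,0]
    - [0,0,0]
    - [0,0,0]
    - [0,0,0]
    - [0,0,0]

```text
t: 18.65
position: [0.5628, -0.0231, 0.1737]
ee_rot: [-0.397, -3.116, 0.0]
force: [-0.5, 0.1, -3.5]
grip_width: 0.0139
gripper_force: 58.9
```

Plug entered with no contact force, so 2–3 mm remain.

Request:
send_rows:
  dp:
    - [0,0,0.001]
    - [0,0,0.002]
    - [0,0,0.003]
    - [0,0,0.003]
  turn:
    - [0,0,0]
    - [0,0,0]
    - [0,0,0]
    - [0,0,0]

```text
t: 19.15
position: [0.5628, -0.0232, 0.1718]
ee_rot: [0.397, 3.116, 0.001]
force: [-2.8, -0.9, 5.1]
grip_width: 0.0138
gripper_force: 59.9
```

Request:
send_rows:
  dp:
    - [0,0,0]
    - [0,0,0]
    - [0,0,0]
    - [0,0,0]
  turn:
    - [0,0,0]
    - [0,0,0]
    - [0,0,0]
    - [0,0,0]
  hand: 0.7

```text
t: 19.65
position: [0.5629, -0.0231, 0.1708]
ee_rot: [0.397, 3.116, -0.0]
force: [-0.3, 0.1, -0.2]
grip_width: 0.0253
gripper_force: 0.0
```

Request:
send_rows:
  dp:
    - [0,0,0]
    - [0,0,0]
    - [0,0,0]
  turn:
    - [0,0,0]
    - [0,0,0]
    - [0,0,0]
  hand: 0.28

```text
t: 20.02
position: [0.5628, -0.0231, 0.1708]
ee_rot: [0.397, 3.116, 0.0]
force: [-0.3, -1.1, -0.4]
grip_width: 0.0616
gripper_force: 0.0
```

Run:
```python
from h import *
import cv2
o=ctrl.get_obs();print(o["t"],o["position"],o["grip_width"],o["force"])
W=cal("wrist",o);im=viewer.camera("wrist");tp=viewer.camera("top");sc=viewer.camera("scene")
for n,i in(("w",im),("t",tp),("s",sc)):cv2.imwrite(f"pics/seat_{n}.png",i[:,:,::-1])
# pale cover mask: bright, low saturation, in top and wrist views
def fit(C,i,z,guess):
    hsv=cv2.cvtColor(i,cv2.COLOR_RGB2HSV);m=((hsv[...,1]<45)&(hsv[...,2]>150)).astype(np.uint8)
    n,l,st,ce=cv2.connectedComponentsWithStats(m);g=np.round(guess).astype(int)
    k=l[g[1],g[0]];print("comp",k,st[k]);return l==k
p=proj(W,(.563-.05,-.01,.131));m=fit(W,im,.131,p)
ys,xs=np.nonzero(m);pts=np.array([ray(W,q,.131)[:2] for q in zip(xs,ys)])
# circle fit on the outer hull
h=cv2.convexHull(pts.astype(np.float32)*1000)[:,0];print("wrist hull x",h[:,0].min(),h[:,0].max(),"y",h[:,1].min(),h[:,1].max(),"minCircle",cv2.minEnclosingCircle(h))
T=cal("top");S=cal("scene")
for n,C,i in(("top",T,tp),("scene",S,sc)):
    m=fit(C,i,.131,proj(C,(.52,-.012,.131)) if n=="top" else proj(C,(.60,.02,.131)))
    ys,xs=np.nonzero(m);pts=np.array([ray(C,q,.131)[:2] for q in zip(xs,ys)]);h=cv2.convexHull(pts.astype(np.float32)*1000)[:,0]
    print(n,"x",h[:,0].min(),h[:,0].max(),"y",h[:,1].min(),h[:,1].max(),cv2.minEnclosingCircle(h))
```

```text
20.025 [ 0.5628 -0.0231  0.1708] 0.061640230218956 [-0.3325 -1.117  -0.3965]
comp 1 [  143   105   227   218 31962]
wrist hull x 490.36407 633.85895 y -94.320244 48.932693 minCircle ((562.059814453125, -22.681137084960938), 72.08354187011719)
comp 0 [     0     33    512    351 147504]
top x 9.844424 996.25946 y -623.42474 816.8129 ((458.0266418457031, 54.27825927734375), 812.4954833984375)
comp 32 [ 189  168   50   54 1590]
scene x 491.4513 731.1984 y -93.39017 108.48467 ((619.993408203125, 6.2364654541015625), 133.03219604492188)
```

The lids sit at the expected height, and the cover is centred at (0.562,−0.023) when projected at z=0.131. Next I'll lower onto the collar and grip it.

Request:
send_rows:
  dp:
    - [0,0,0.01]
    - [0,0,0.02]
    - [0,0,0.0255]
    - [0,0,0.0255]
    - [0,0,0.0255]
  turn:
    - [0,0,0]
    - [0,0,0]
    - [0,0,0]
    - [0,0,0]
    - [0,0,0]

```text
t: 20.8
position: [0.563, -0.0232, 0.1454]
ee_rot: [0.397, 3.116, -0.0]
force: [-0.6, 0.2, 0.4]
grip_width: 0.0613
gripper_force: 0.0
```

Request:
send_rows:
  dp:
    - [0,0,0]
    - [0,0,0]
    - [0,0,0]
    - [0,0,0]
    - [0,0,0]
    - [0,0,0]
  turn:
    - [0,0,0]
    - [0,0,0]
    - [0,0,0]
    - [0,0,0]
    - [0,0,0]
    - [0,0,0]
  hand: 1
  newtons: 50

```text
t: 21.55
position: [0.5631, -0.0231, 0.146]
ee_rot: [0.397, 3.116, 0.001]
force: [-1.8, -0.0, 5.6]
grip_width: 0.0348
gripper_force: 49.6
```

Request:
send_rows:
  dp:
    - [0,0,-0.003]
    - [0,0,-0.008]
    - [0,0,-0.016]
    - [0,0,-0.026]
    - [0,0,-0.038]
    - [0,0,-0.05]
    - [0,0,-0.062]
    - [0,0,-0.074]
  turn:
    - [0,0,0]
    - [0,0,0]
    - [0,0,0]
    - [0,0,0]
    - [0,0,0]
    - [0,0,0]
    - [0,0,0]
    - [0,0,0]

```text
t: 22.55
position: [0.5628, -0.0232, 0.2202]
ee_rot: [0.397, 3.116, 0.0]
force: [0.5, 0.8, -2.3]
grip_width: 0.0346
gripper_force: 49.9
```

Request:
send_rows:
  dp:
    - [0,0,-0.012]
    - [0,0,-0.02]
    - [0,0,-0.026]
    - [0,0,-0.028]
    - [0,0,-0.028]
    - [0,0,-0.028]
    - [0,0,-0.028]
    - [0,0,-0.028]
  turn:
    - [0,0,0]
    - [0,0,0]
    - [0,0,0]
    - [0,0,0]
    - [0,0,0]
    - [0,0,0]
    - [0,0,0]
    - [0,0,0]

```text
t: 23.55
position: [0.5627, -0.0232, 0.2471]
ee_rot: [-0.397, -3.116, 0.0]
force: [-0.3, 0.0, -1.7]
grip_width: 0.0347
gripper_force: 49.9
```

Run:
```python
from h import *
import cv2
o=ctrl.get_obs();print(o["t"],o["position"],o["joint_velocities"],o["grip_width"],o["gripper_force"],o["force"],o["ft_torque"])
T=cal("scene");a=viewer.camera("scene");cv2.imwrite("pics/fin_s.png",a[:,:,::-1])
hsv=cv2.cvtColor(a,cv2.COLOR_RGB2HSV)
print("stem exp top",proj(T,(.563,-.0233,.186)),"base",proj(T,(.563,-.0233,.134)),"disc L/R z.134",proj(T,(.563+.066*.468,-.0233-.066*.884,.131)),proj(T,(.563-.066*.468,-.0233+.066*.884,.131)))
for v in range(118,200,3):
    u=int(round(proj(T,(.563,-.0233,.16))[0]));print(v,a[v,u].tolist(),a[v,u-22].tolist(),a[v,u+22].tolist())
```

```text
23.55 [ 0.5627 -0.0232  0.2471] [-0.0013 -0.0032  0.0005 -0.0012 -0.0007 -0.0005 -0.0016] 0.034730483206538855 49.93346460163593 [-0.2976  0.0089 -1.6705] [ 0.0252 -0.0189  0.0326]
stem exp top [212.1634 162.5114] base [213.2408 178.6017] disc L/R z.134 [190.1448 179.5102] [236.4587 179.4991]
118 [46, 38, 35] [164, 116, 75] [156, 111, 72]
121 [46, 39, 36] [167, 118, 77] [145, 102, 68]
124 [77, 63, 55] [156, 109, 73] [153, 108, 72]
127 [56, 51, 50] [155, 110, 72] [159, 113, 74]
130 [49, 41, 38] [162, 115, 75] [162, 114, 75]
133 [52, 46, 43] [166, 117, 77] [153, 109, 72]
136 [99, 99, 96] [160, 113, 75] [157, 113, 75]
139 [96, 96, 93] [153, 108, 72] [153, 110, 73]
142 [99, 97, 95] [219, 209, 208] [196, 177, 166]
145 [94, 94, 91] [228, 226, 229] [226, 224, 226]
148 [115, 112, 112] [226, 223, 227] [226, 224, 227]
151 [226, 224, 226] [229, 226, 229] [228, 226, 229]
154 [229, 228, 230] [227, 225, 227] [172, 168, 170]
157 [227, 225, 227] [173, 169, 172] [162, 148, 140]
160 [209, 206, 210] [115, 110, 110] [145, 104, 71]
163 [157, 153, 155] [159, 113, 76] [151, 107, 72]
166 [153, 130, 92] [161, 115, 77] [152, 110, 73]
169 [152, 129, 92] [159, 113, 76] [146, 105, 71]
172 [150, 127, 90] [166, 118, 78] [146, 104, 71]
175 [148, 125, 89] [166, 118, 79] [162, 116, 78]
178 [138, 116, 83] [157, 115, 76] [206, 176, 127]
181 [134, 114, 81] [192, 161, 112] [211, 178, 124]
184 [215, 181, 127] [196, 166, 115] [181, 154, 109]
187 [198, 168, 118] [128, 100, 69] [156, 118, 81]
190 [188, 160, 112] [155, 111, 73] [166, 128, 95]
193 [188, 160, 112] [157, 112, 74] [163, 126, 94]
196 [149, 143, 126] [168, 120, 77] [151, 123, 98]
199 [156, 150, 134] [170, 121, 78] [118, 96, 82]
```

The load is now 1.5–1.7 N, which matches the cover alone. The stem and disc are still on the jar at their expected pixels, so I'm handing the job in.

```bash
python3 -c "
from rig import ctrl
print(ctrl.sign_off())"
```

```text
the job is handed in; nothing more can be done
None
```

I handed the job in at about 24 s of the 64 s allowed; the sign-off gave no verdict. My readings put the divider home in the slot, the inner lid seated on the rim, and the dust cover held level about 10 cm above where it lay.

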